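# Load a tube and index the reader to its third stop

## Task

Take the long sample tube out of the white rack and stand it upright in the cup of the tube reader's turntable, with the turntable still at home. Then turn the turntable clockwise by the bar knob in its middle, feeling and counting the clicks, to the third stop, where the cup faces the reader head; do not run past it. The knob springs back if it is let go, so finish while still gripping it and holding it at the third stop, and leave the other glassware where it stands.

Things in the scene. Friction and masses are not known exactly. Their poses are not given: they have to be found in the camera images.
- tube_mid (a point): Centre (half-way up) of the long capped glass sample tube: diameter 16 mm over its whole length (cap too), length 115 mm, 20 to 42 g, z up along the tube. It starts standing in one of the three holes of the rack, its foot 6 mm above the table, so this point is 63 mm up. The long tube is the only one that rises well above the rack; the other two are short.
- rack: White tube rack, a fixed block 195 x 55 x 42 mm; origin at the centre of its underside, x along the row of three holes. Holes are 19 mm wide, 36 mm deep, 65 mm apart along x (at -65, 0, 65 mm); the tubes stand in them. Grip the tube across the row, so that the fingers go down beside the rack's row and not onto the short tubes.
- cup_mouth (a point): Centre of the mouth of the steel holder cup, on top of the turntable near its rim, 95 mm from the turntable's axis; z up. The mouth is 85 mm above the table, 31 mm wide inside, tapering within 12 mm to a bore of 20 mm; the cup's inner floor is 35 mm below the mouth. A tube standing on that floor has its centre 22.5 mm above this point. It moves with the turntable.
- reader: The fixed tube reader: a round grey housing 256 mm wide, 35 mm high, origin under its centre, z up along the turntable's axis. On it the aluminium turntable (236 mm wide, top 45 mm above the table). At home the cup lies on this frame's -x side of the axis.
- head (a point): Foot of the white reader head on the reader's housing, 172 mm from the axis, at table height. The head is a box 75 mm wide, 55 mm deep, 130 mm high. At the third stop the cup stands on the line from the axis to the head. A white mark on the housing points at it, and black lines on the turntable's rim, one per stop, come to that mark.
- turntable (a joint): Angle of the turntable and its knob, rad: 0 at home (where it starts, against a stop), growing clockwise as seen from above. A spring detent clicks every 24 degrees (0.419 rad): first stop 0.419, second 0.838, third 1.257, fourth 1.676, fifth 2.094. A spring drives it back towards home when let go. Turning takes 0.04 to 0.17 N m: stiffest just after leaving a stop, easing to least just before it clicks into the next.
- knob: Black bar knob on a thin stem (12 mm) at the middle of the turntable, turning with it. The bar is 50 mm long, 14 mm thick, 42 mm tall, its long side along this body's x (towards the cup, at -x) and its flat sides at +y and -y; it reaches from 95 to 137 mm above the table. The origin lies on the axis, on the turntable's top (45 mm above the table).
- knob_grip (a point): On the knob's axis at the height to grip it: 118 mm above the table, 19 mm below the bar's top; axes as the knob's.
- short_a_mid (a point): Centre of a short capped tube (16 mm wide, 70 mm long) in the rack; to be left there.
- short_b_mid (a point): Centre of the other short tube, alike; to be left there.
- amber_bottle: Amber bottle, 70 mm wide, 130 mm high, origin under its centre; to be left alone.
- beaker: Glass beaker, 66 mm wide, 75 mm high, origin under its centre; to be left alone.
- clear_jar: Clear jar with a white lid, 70 mm wide, 110 mm high, origin under its centre; to be left alone.
- tube: The same long tube; origin at the centre of its foot, z along it to the cap.
Mind the look-alikes: they are no part of the job. What is shaped like the tube but black is not meant.

How it is judged:
On the way:
1. the long tube stands upright in the cup, let go, with the turntable at home (horizontal distance between tube_mid and cup_mouth below 0.012 m and z of tube_mid in the frame of cup_mouth between 0.012 and 0.03 m and angle between tube_mid's own z axis and vertical below 0.2 rad and contact force between the fingers and tube below 0.1 N and value of joint turntable below 0.12 rad), for 0.2 s.
At the end, for the whole second after the job is handed in: The long tube stands in the cup (on its floor, within 12 mm of its centre, tilted less than 0.2 rad), untouched by the robot; the turntable rests at the third stop (1.257 rad within 0.11) while the fingers hold the knob (more than 2 N); the other glassware is within 30 mm of where it stood (horizontal distance between tube_mid and cup_mouth below 0.012 m and z of tube_mid in the frame of cup_mouth between 0.012 and 0.03 m and angle between tube_mid's own z axis and vertical below 0.2 rad and value of joint turntable between 1.147 and 1.367 rad and velocity of joint turntable between -0.15 and 0.15 rad/s and contact force between the fingers and knob above 2 N and contact force between each of the arm, the fingers and tube below 0.1 N and distance of each of amber_bottle, beaker, clear_jar, short_a_mid, short_b_mid from where it was at the start of the episode below 0.03 m); the arm keeps its last pose, push and grip.
It fails at once if the turntable is run past the third stop (more than 0.19 rad beyond it) (value of joint turntable above 1.447 rad).
It fails at once if other glassware is knocked over or shifted more than 40 mm (distance of any of amber_bottle, beaker, clear_jar, short_a_mid, short_b_mid from where it was at the start of the episode above 0.04 m or angle between any of amber_bottle, beaker, clear_jar, short_a_mid, short_b_mid's own z axis and vertical above 0.6 rad).
It also fails if it takes over 48 s, if anything falls off the work surface, if the arm or the gripper's body presses on something with over 40 N, if the wrist force passes 120 N, or if a joint passes its speed limit or range.

## Robot

A 6-joint arm with a two-finger parallel gripper is mounted at the origin on the work surface. World frame = base frame: x ahead of the robot, y to its left, z up, the work surface at z = 0. Lengths are in m, angles in rad, forces in N, time in s.
With the tool pointing down it reaches from about 0.2 to 0.875 m from the base axis. Payload 3.4 kg.
Tool frame: the origin (TCP) lies between the finger pads; the fingertips stand 25 mm ahead of it and the grasp point (between the pads) lies 6 mm ahead of it (r.nose_length is the z of the fingertips in the tool frame, in m); z points along the fingers, y is the line along which they close (so a half turn about z gives the same grasp; the last joint's range is limited). The gripper opens to 94 mm and grips with 3 to 60 N. Pads are 16 mm wide; open, the fingers measure 119 mm over their backs; the gripper's body (75 mm by 177 mm) begins 78 mm behind the grasp point.
Start: joints at [-1.316, 0.276, 1.505, -0, 1.361, -0.121], TCP at [0.211, -0.535, 0.23] pointing down, gripper open.
Joint ranges: [-2.89, 2.89], [-0.75, 2.08], [0.22, 2.7], [-1.18, 4.32], [0.11, 2.71], [-2.7, 2.7]. Speed limits (rad/s): [2.57, 2.57, 3.14, 3.14, 3.14, 3.14].

## Interface

Orientations are given as a unit quaternion [w, x, y, z].
In Python, from plant import r, gripper_to, inverse_kinematics, vision, models, telemetry gives the robot as it stands. Calls block until the motion is done:
- r.move_to(position, orientation): joint-space move of the TCP to a pose.
- r.move_l(position, rot=None, vel=0.15, guard=None): straight line of the TCP; rot=None keeps the orientation; vel is the mean speed in m/s. With guard (N) it stops when the force on the tool has changed by that much, and returns True; else False.
- r.movej(angles): joint-space move.
- gripper_to(opening, f_grip=None): finger opening in m; f_grip is the grip in N (None keeps the last); returns when the fingers have stopped.
- r.hold(seconds).
- inverse_kinematics(position, orientation): joint angles nearest the present ones, or None.
- vision.snapshot(name): name is "scene" or "top" or "wrist"; returns the picture (384x512x3 uint8, red, green, blue); there is no depth.
- vision.get_calibration(name): a dict with "fx", "fy", "cx", "cy" (pixels), "D" ([k1, k2, p1, p2, k3] as OpenCV has them; the pictures are not rectified), "position" and "orientation" of the camera in the world. Camera axes: x right, y down, z forward; pixel columns grow to the right and rows downward; lengths in m; the calibration is good to about 2 mm. A picture is of the moment at which its call begins: read the wrist's pose just before it. get_calibration takes no time and is no camera call; for the wrist camera it gives the pose at the moment of the call.
A pose or a line that the arm cannot do raises r.PlanningError and nothing moves.
- r.sign_off(): hands the job in, once; it reports no verdict.
Trained networks look in the newest picture that a camera, given by its name, has taken for a name from the list of things; names that differ only in an ending like _2 or _b are one class to them, and where a whole thing is asked for, a point or a joint stands for the part that bears it (a point fixed in the world has none). Each returns a list of dicts, best first, with "score" (0 to 1); they miss things now and then, are a little off and sometimes report something else, mostly with a low value. They report only what shows in the picture. A call takes as long as a camera call. They do not tell look-alikes from the thing itself.
- models.boxes_of(thing, camera): "at" ([x, y, z] in m, in world coordinates, good to about 4 mm: the middle of the surface that is visible of it).
- models.regions_of(thing, camera): "pixels" (384x512 bool, what is visible of it).
- models.mark_of(thing, camera): "at" ([x, y, z] in m, in world coordinates, good to about 4 mm: a listed point, or the origin of a listed thing).
Readings, each from a call of its own:
- telemetry.current_t(): time.
- telemetry.current_joints(): joint angles.
- telemetry.current_dq(): joint speeds.
- telemetry.current_joint_efforts(): joint torques, N m.
- telemetry.current_ee_pos(): TCP position.
- telemetry.current_tool_rot(): TCP orientation.
- telemetry.current_wrist_force(): force on the tool from outside, world axes, zero at the start.
- telemetry.current_torque(): the same for the moment, N m.
- telemetry.current_opening(): finger opening in m.
Only numpy, scipy, OpenCV 4.12 (cv2) and the standard library are available. Lean on these libraries where they do the work, as an engineer would, in place of code of your own. Each camera call takes 0.05 s, during which the arm holds its last target. There are 200 camera calls.

## Working session

There is one attempt and no reset: what is moved stays moved. The work goes in short steps, each a Python script; the robot and the scene stay as the last script left them, time stands still between calls to the robot, and variables do not carry over. Pictures are saved under pics/ and viewed, on a budget of 10 in all, crops included, one or two more only if the job needs it, and the job is handed in when it is done.

```bash
ls; mkdir -p pics
cat > h.py <<'E'
import numpy as np, cv2
from scipy.spatial.transform import Rotation as R
from plant import r, gripper_to, inverse_kinematics, vision, models, telemetry
def down(yaw):
    # tool z down; tool y (closing line) horizontal at angle yaw in world
    y=np.array([np.cos(yaw),np.sin(yaw),0]); z=np.array([0,0,-1.]); x=np.cross(y,z)
    q=R.from_matrix(np.c_[x,y,z]).as_quat(); return [q[3],q[0],q[1],q[2]]
def ray(cal,uv):
    K=np.array([[cal['fx'],0,cal['cx']],[0,cal['fy'],cal['cy']],[0,0,1]])
    p=cv2.undistortPoints(np.array([[uv]],float),K,np.array(cal['D'],float))[0,0]
    w,x,y,z=cal['orientation']; d=R.from_quat([x,y,z,w]).apply([p[0],p[1],1])
    return np.array(cal['position']),d/np.linalg.norm(d)
def tri(a,b):
    A=[];B=[]
    for p,d in (a,b):
        P=np.eye(3)-np.outer(d,d);A.append(P);B.append(P@p)
    return np.linalg.lstsq(np.vstack(A),np.hstack(B),rcond=None)[0]
def proj(cal,X):
    w,x,y,z=cal['orientation']; Rm=R.from_quat([x,y,z,w]).as_matrix().T
    K=np.array([[cal['fx'],0,cal['cx']],[0,cal['fy'],cal['cy']],[0,0,1]])
    return cv2.projectPoints(np.atleast_2d(np.array(X,float)),cv2.Rodrigues(Rm)[0],-Rm@np.array(cal['position']),K,np.array(cal['D'],float))[0][:,0]
def save(img,n): cv2.imwrite(f'pics/{n}.png',img[:,:,::-1])
E
python3 - <<'E'
from h import *
np.set_printoptions(precision=4,suppress=True)
a=vision.snapshot('scene');b=vision.snapshot('top')
save(a,'scene0');save(b,'top0')
for n in 'scene','top': print(n,vision.get_calibration(n)['position'])
for t in ['tube_mid','tube','rack','cup_mouth','reader','head','knob_grip','knob','short_a_mid','amber_bottle','beaker','clear_jar']:
    for c in 'scene','top':
        print(t,c,[(np.array(d['at']),round(d['score'],2)) for d in models.mark_of(t,c)[:3]])
print(telemetry.current_t())
E
```

```text
pics
scene [ 1.0986 -0.5448  0.7299]
top [ 0.3093 -0.0362  1.3088]
tube_mid scene [(array([ 0.5572, -0.3215,  0.0581]), 0.8), (array([ 0.5581, -0.2449,  0.0672]), 0.72), (array([ 0.6344, -0.2442,  0.0614]), 0.69)]
tube_mid top [(array([ 0.5589, -0.2461,  0.0601]), 0.5), (array([ 0.6353, -0.2426,  0.058 ]), 0.43), (array([ 0.556 , -0.3183,  0.0562]), 0.4)]
tube scene [(array([ 0.5582, -0.3246, -0.0009]), 0.85), (array([ 0.6293, -0.2465, -0.0028]), 0.78), (array([ 0.5652, -0.2443,  0.0046]), 0.68)]
tube top [(array([ 0.6311, -0.2437, -0.0001]), 0.61), (array([ 0.5581, -0.3207,  0.0017]), 0.6), (array([ 0.5595, -0.2461,  0.0082]), 0.5)]
rack scene [(array([ 0.4955, -0.2505, -0.0014]), 0.86), (array([ 0.6831, -0.3897,  0.0017]), 0.63)]
rack top [(array([ 0.4932, -0.2429,  0.0018]), 0.98), (array([ 0.5578, -0.2467,  0.0631]), 0.52)]
cup_mouth scene [(array([ 0.4921, -0.2462,  0.0006]), 0.55), (array([0.5238, 0.0683, 0.0799]), 0.47)]
cup_mouth top [(array([0.5216, 0.0661, 0.0868]), 0.47), (array([ 0.5585, -0.2449,  0.0611]), 0.4)]
reader scene [(array([0.6146, 0.0671, 0.001 ]), 0.84)]
read
[... 291 characters left out ...]
ay([0.6155, 0.0661, 0.0459]), 0.61)]
knob top [(array([0.6147, 0.0654, 0.0428]), 0.54)]
short_a_mid scene [(array([ 0.4976, -0.2464,  0.0397]), 0.48)]
short_a_mid top [(array([ 0.4949, -0.2485,  0.0428]), 0.38)]
amber_bottle scene [(array([ 0.7239, -0.1516,  0.0022]), 0.8), (array([0.6166, 0.0664, 0.0436]), 0.66), (array([ 0.3949, -0.0913,  0.0042]), 0.27)]
amber_bottle top [(array([ 0.7228, -0.154 , -0.002 ]), 0.66), (array([ 0.3958, -0.089 , -0.0011]), 0.55)]
beaker scene []
beaker top [(array([ 0.3947, -0.0875, -0.0012]), 0.66)]
clear_jar scene [(array([ 0.6829, -0.391 ,  0.0015]), 0.89), (array([0.5267, 0.0655, 0.082 ]), 0.2)]
clear_jar top [(array([ 0.6867, -0.3889, -0.0016]), 0.9)]
1.3
```

Run:
```python
import cv2
b=cv2.imread('pics/top0.png');a=cv2.imread('pics/scene0.png')
cv2.imwrite('pics/top0x.png',cv2.resize(b,(768,576),interpolation=cv2.INTER_CUBIC))
cv2.imwrite('pics/scene0x.png',cv2.resize(a,(768,576),interpolation=cv2.INTER_CUBIC))
```

```text
(no output)
```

View pics/top0x.png

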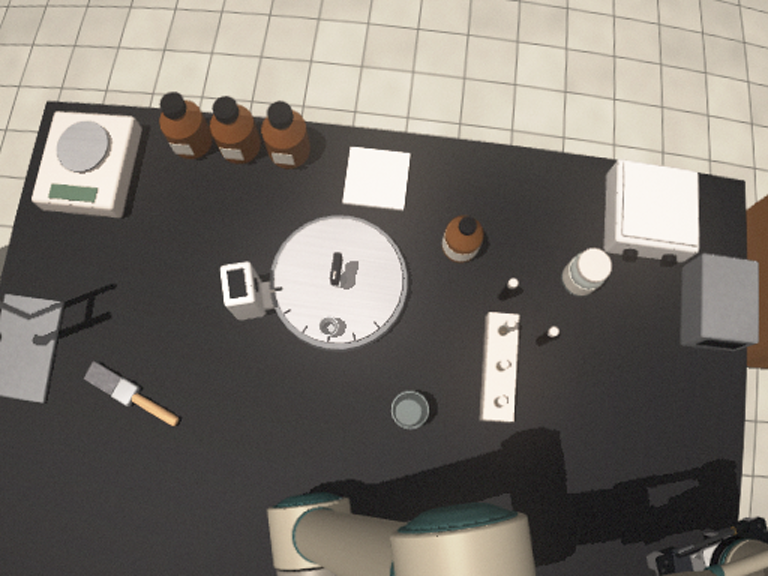

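View pics/scene0x.png

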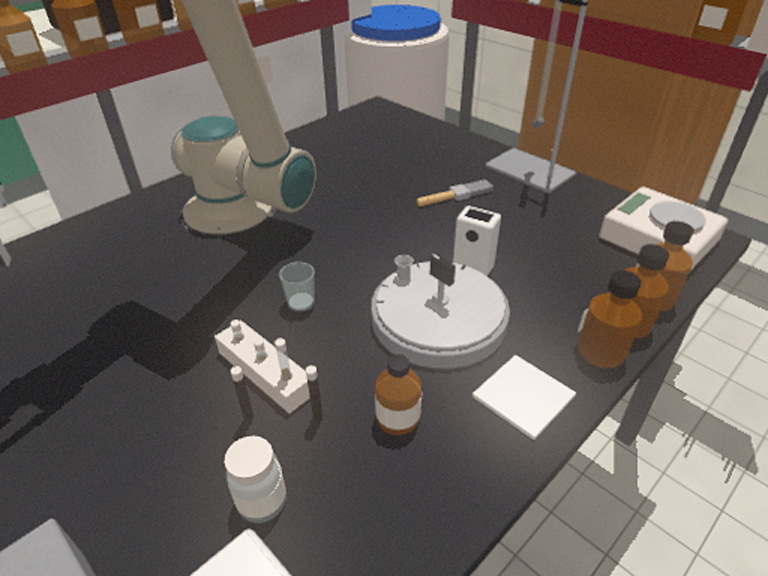

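The long tube is the one in the rack's far hole at x≈0.559, y≈-0.245 (top view pixel ~(512,325)). The two black look-alikes stand beside the rack at (512,284) and (553,332). The reader cup is at (332,326) and the knob at (336,268). Next I'll plan yaws by IK and look with the wrist camera.

Run:
```python
from h import *
np.set_printoptions(precision=3,suppress=True)
p=telemetry.current_ee_pos();q=telemetry.current_tool_rot();c=vision.get_calibration('wrist')
T=R.from_quat([*q[1:],q[0]]);print('cam in tool',T.inv().apply(np.array(c['position'])-p), (T.inv()*R.from_quat([*c['orientation'][1:],c['orientation'][0]])).as_matrix(),c['fx'],c['cx'],c['cy'])
for nm,pos,ys in [('tube',[.559,-.245,.1],[90,-90]),('cup',[.521,.068,.14],[90,-90,0,180]),('knob0',[.615,.066,.124],[88.3,-91.7]),('knob3',[.615,.066,.124],[16.3,-163.7])]:
    for y in ys:
        j=inverse_kinematics(pos,down(np.radians(y)));print(nm,y,None if j is None else np.array(j))
```

```text
cam in tool [ 0.083  0.001 -0.154] [[ 0.002 -0.958 -0.285]
 [ 1.     0.002  0.   ]
 [ 0.    -0.285  0.958]] 294.00723283264006 254.16991377961998 184.52487003330205
tube 90 [-0.527  0.424  1.62  -0.     1.098 -2.098]
tube -90 [-0.527  0.424  1.62  -0.     1.098  1.044]
cup 90 [-0.003  0.271  1.752 -0.     1.119 -1.573]
cup -90 [-0.003  0.271  1.752 -0.     1.119  1.568]
cup 0 [-0.003  0.271  1.752 -0.     1.119 -0.003]
cup 180 None
knob0 88.3 [-0.006  0.414  1.57  -0.     1.158 -1.547]
knob0 -91.7 [-0.006  0.414  1.57  -0.     1.158  1.595]
knob3 16.3 [-0.006  0.414  1.57  -0.     1.158 -0.29 ]
knob3 -163.7 None
```

Run:
```python
from h import *
np.set_printoptions(precision=4,suppress=True)
gripper_to(0.05,20)
rays=[]
for i,p in enumerate([[.50,-.285,.26],[.56,-.235,.26]]):
    (r.move_to if i==0 else r.move_l)(p,down(np.pi/2))
    r.hold(.1)
    c=vision.get_calibration('wrist');im=vision.snapshot('wrist');save(im,f'w{i}')
    for d in models.mark_of('tube_mid','wrist')[:4]: print(i,'mark',np.array(d['at']),d['score'],proj(c,d['at']))
    for d in models.mark_of('short_a_mid','wrist')[:4]: print(i,'short',np.array(d['at']),d['score'],proj(c,d['at']))
    for k,d in enumerate(models.regions_of('tube','wrist')[:4]):
        m=d['pixels'];v,u=np.nonzero(m);print('reg',u.min(),u.max(),v.min(),v.max(),m.sum(),d['score'])
        np.save(f'reg{i}_{k}.npy',m)
    np.save(f'cal{i}.npy',c,allow_pickle=True)
print(telemetry.current_t())
a=cv2.imread('pics/w0.png');b=cv2.imread('pics/w1.png');cv2.imwrite('pics/w01.png',cv2.resize(np.hstack([a,b]),(800,300),interpolation=cv2.INTER_AREA))
```

```text
0 mark [ 0.5588 -0.3194  0.0567] 0.91 [[228.8447 211.6034]]
0 mark [ 0.6345 -0.2432  0.0572] 0.85 [[285.5851 263.1444]]
0 mark [ 0.5626 -0.2436  0.0635] 0.74 [[287.4893 216.3599]]
0 short [ 0.4919 -0.2503  0.0376] 0.69 [[281.948  158.1868]]
reg 279 293 201 240 384 0.95
reg 278 296 239 292 623 0.71
reg 218 234 192 233 458 0.69
1 mark [ 0.561  -0.3199  0.0599] 0.85 [[186.7527 169.2456]]
1 mark [ 0.5641 -0.2442  0.0612] 0.79 [[247.9264 171.9967]]
1 mark [ 0.6332 -0.2411  0.0566] 0.71 [[250.6189 222.0593]]
1 short [ 0.4965 -0.2453  0.0363] 0.69 [[247.1833 114.7329]]
reg 239 253 159 188 353 0.84
reg 241 255 202 248 563 0.82
reg 168 199 151 182 479 0.75
5.2
```

View pics/w01.png

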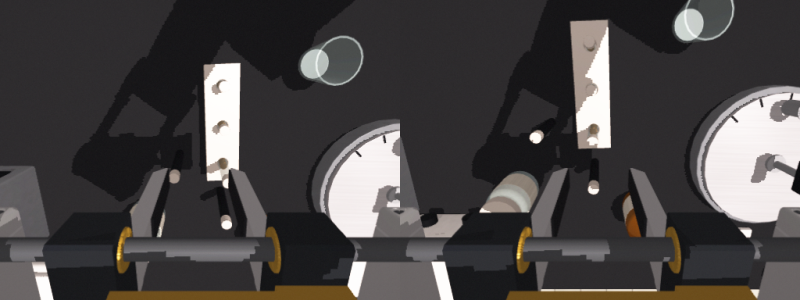

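Both views show the long tube standing in the far rack hole, cap at about (290,232) and (247,182) in full-picture pixels. The black look-alikes are left of and beyond the rack. Next I fit a cylinder to both masks.

```bash
cat >> h.py <<'E'
def cylmask(c,x,y,z0,z1,rad=.008):
    a=np.linspace(0,2*np.pi,24,endpoint=False)
    P=np.array([[x+rad*np.cos(t),y+rad*np.sin(t),z] for z in (z0,z1) for t in a])
    S=8; h=cv2.convexHull((proj(c,P)*2**4).astype(np.int32))
    m=np.zeros((384,512),np.uint8);cv2.fillConvexPoly(m,h,1,shift=4);return m>0
E
python3 - <<'E'
from h import *
from scipy.optimize import minimize
def load(i):return np.load(f'cal{i}.npy',allow_pickle=True).item()
C=[load(0),load(1)];M=[np.load('reg0_0.npy'),np.load('reg1_0.npy')]
def f(p,idx=(0,1)):
    s=0
    for i in idx:
        m=cylmask(C[i],p[0],p[1],.042,p[2]);s+=1-(m&M[i]).sum()/(m|M[i]).sum()
    return s
for idx in [(0,1)]:
    o=minimize(f,[.56,-.244,.121],args=(idx,),method='Nelder-Mead',options=dict(initial_simplex=[[.56,-.244,.121],[.566,-.244,.121],[.56,-.238,.121],[.56,-.244,.111]]))
    print(idx,o.x,o.fun)
for i in (0,1):
    o=minimize(lambda p:f([p[0],p[1],.121],(i,)),[.56,-.244],method='Nelder-Mead',options=dict(initial_simplex=[[.556,-.244],[.566,-.244],[.56,-.238]]));print(i,o.x,o.fun)
E
```

```text
(0, 1) [ 0.56021256 -0.24529679  0.11498845] 0.3960485608184767
0 [ 0.5580517  -0.24543303] 0.28060263653483997
1 [ 0.55936182 -0.24533301] 0.13902439024390245
```

Run:
```python
from h import *
np.set_printoptions(precision=4,suppress=True)
r.move_l([.559,-.2453,.16],vel=.2)
print('guard',r.move_l([.559,-.2453,.101],vel=.1,guard=8), telemetry.current_ee_pos())
gripper_to(0.0,20); print('opening',telemetry.current_opening())
r.move_l([.559,-.2453,.24],vel=.15); print('opening',telemetry.current_opening(),telemetry.current_wrist_force())
for i,p in enumerate([[.49,.02,.25],[.49,.10,.25]]):
    (r.move_to if i==0 else r.move_l)(p,down(np.pi/2)); r.hold(.2)
    c=vision.get_calibration('wrist');im=vision.snapshot('wrist');save(im,f'c{i}');np.save(f'ccal{i}.npy',c,allow_pickle=True)
    for t in ['cup_mouth','reader','knob_grip','tube_mid','head']:
        print(i,t,[(np.array(d['at']),round(d['score'],2),proj(c,d['at'])[0]) for d in models.mark_of(t,'wrist')[:2]])
print(telemetry.current_opening(),telemetry.current_t())
a=cv2.imread('pics/c0.png');b=cv2.imread('pics/c1.png');cv2.imwrite('pics/c01.png',cv2.resize(np.hstack([a,b]),(800,300),interpolation=cv2.INTER_AREA))
```

```text
guard False [ 0.5596 -0.2456  0.1017]
opening 0.01624679383074645
opening 0.015713912185256477 [-0.6771 -0.7779 -0.9785]
0 cup_mouth [(array([0.5243, 0.0681, 0.086 ]), 0.88, array([297.7682, 203.7727]))]
0 reader [(array([0.6139, 0.0655, 0.0004]), 0.75, array([285.5575, 239.7768]))]
0 knob_grip []
0 tube_mid [(array([0.4931, 0.0229, 0.2118]), 0.97, array([261.0498, 223.9422])), (array([ 0.6354, -0.2425,  0.056 ]), 0.96, array([ 61.5583, 273.3762]))]
0 head [(array([ 0.5713,  0.2285, -0.0011]), 0.87, array([396.6786, 213.2438]))]
1 cup_mouth [(array([0.5252, 0.067 , 0.083 ]), 0.66, array([227.2147, 203.9207]))]
1 reader [(array([ 0.618 ,  0.0656, -0.0025]), 0.75, array([232.7789, 241.5029]))]
1 knob_grip []
1 tube_mid [(array([0.4949, 0.1022, 0.2114]), 0.78, array([259.5653, 226.5854]))]
1 head [(array([ 0.5704,  0.2281, -0.0017]), 0.67, array([341.8042, 212.7976]))]
0.016017069983703964 11.0417
```

View pics/c01.png

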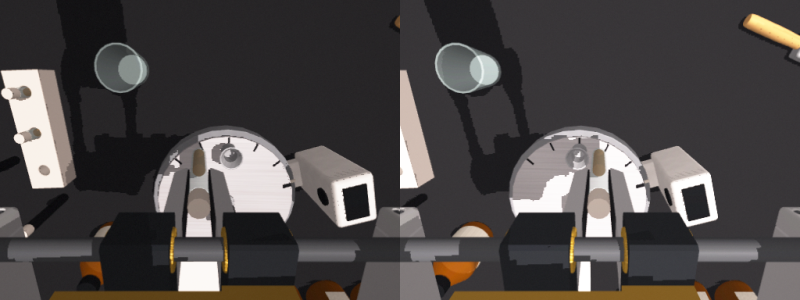

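Both views show the tube held straight between the fingers and the cup right or left of it, at full-picture pixels ~(296,201) and ~(227,199). The networks agree. I'll zoom in on the cup to refine it.

Run:
```python
from h import *
o=[]
for i,(u,v) in enumerate([(285,200),(240,200)]):
    im=cv2.imread(f'pics/c{i}.png');c=np.load(f'ccal{i}.npy',allow_pickle=True).item()
    s=cv2.resize(im[v-35:v+35,u-47:u+48],None,fx=8*.52,fy=8*.52,interpolation=cv2.INTER_CUBIC)
    k=s.shape[1]/95
    for (x,y,col) in [(.524,.0675,(0,0,255)),(.5206,.0695,(0,255,0))]:
        P=[[x+.0155*np.cos(t),y+.0155*np.sin(t),.085] for t in np.linspace(0,6.283,24)]
        for p in proj(c,P): cv2.circle(s,(int((p[0]-u+47+.5)*k),int((p[1]-v+35+.5)*k)),1,col,-1)
    t=telemetry.current_ee_pos()
    o.append(s)
print(telemetry.current_ee_pos())
cv2.imwrite('pics/cz.png',np.hstack(o));print(np.hstack(o).shape,k)
```

```text
[0.49003733 0.09974429 0.24999832]
(291, 790, 3) 4.157894736842105
```

View pics/cz.png

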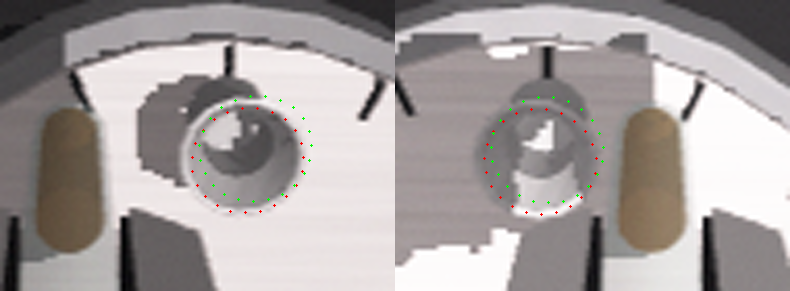

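Run:
```python
from h import *
np.set_printoptions(precision=4,suppress=True)
c=np.load('ccal1.npy',allow_pickle=True).item()
for dx in (-.004,0,.004): print(dx,proj(c,[[.49+dx,.0997,.155],[.49+dx,.0997,.2]]))
m=cylmask(c,.49,.0997,.155,.24);v,u=np.nonzero(m);print(u.min(),u.max(),v.min())
# observed: u centre 254.3, foot end top edge v = 200-35+107/4.158-.5
print(200-35+107/4.158-.5)
r.move_l([.523,.0672,.25],vel=.2); r.hold(.2)
r.move_l([.523,.0672,.175],vel=.12)
print('guard',r.move_l([.523,.0672,.140],vel=.05,guard=5),telemetry.current_ee_pos(),telemetry.current_wrist_force(),telemetry.current_torque(),telemetry.current_t())
save(vision.snapshot('wrist'),'in0')
```

```text
-0.004 [[255.7178 190.6526]
 [256.0015 209.1024]]
0 [[255.7088 194.9203]
 [255.9894 214.1141]]
0.004 [[255.7    199.1512]
 [255.9774 219.0743]]
243 269 186
190.23352573352574
guard True [0.5228 0.0673 0.1446] [-0.4859  0.8766  2.674 ] [ 0.0466 -0.1796 -0.0092] 12.9917
```

Run:
```python
from h import *
np.set_printoptions(precision=4,suppress=True)
gripper_to(0.05); r.hold(.3)
r.move_l([.523,.0672,.235],vel=.2)
r.move_l([.47,.02,.27],vel=.25); r.hold(.1)
c=vision.get_calibration('wrist');im=vision.snapshot('wrist');save(im,'k0');np.save('kcal0.npy',c,allow_pickle=True)
for t in ['cup_mouth','tube_mid','knob_grip','head','reader']:
    print(t,[(np.array(d['at']),round(d['score'],2)) for d in models.mark_of(t,'wrist')[:3]])
im=vision.snapshot('top');save(im,'t1')
for t in ['tube_mid','knob_grip']:
    print(t,[(np.array(d['at']),round(d['score'],2)) for d in models.mark_of(t,'top')[:3]])
im=vision.snapshot('scene');save(im,'s1')
for t in ['tube_mid','knob_grip']:
    print(t,[(np.array(d['at']),round(d['score'],2)) for d in models.mark_of(t,'scene')[:3]])
a=cv2.imread('pics/k0.png');b=cv2.imread('pics/s1.png')[130:270,220:365];
cv2.imwrite('pics/k0x.png',np.hstack([cv2.resize(a,(450,338)),cv2.resize(b,(350,338),interpolation=cv2.INTER_CUBIC)]))
print(telemetry.current_t())
```

```text
cup_mouth [(array([0.5221, 0.0682, 0.0845]), 0.94)]
tube_mid [(array([ 0.6339, -0.2417,  0.0533]), 0.94), (array([ 0.5601, -0.3203,  0.0583]), 0.79), (array([0.529 , 0.071 , 0.1088]), 0.76)]
knob_grip [(array([0.6192, 0.0631, 0.1134]), 0.83), (array([0.5264, 0.0704, 0.1075]), 0.28)]
head [(array([ 0.5683,  0.229 , -0.0013]), 0.72)]
reader [(array([0.6167, 0.0672, 0.0008]), 0.84)]
tube_mid [(array([ 0.5556, -0.3202,  0.0592]), 0.57), (array([ 0.6341, -0.2439,  0.057 ]), 0.48)]
knob_grip []
tube_mid [(array([ 0.5548, -0.3232,  0.0619]), 0.78), (array([0.523 , 0.0651, 0.109 ]), 0.68), (array([ 0.633 , -0.2456,  0.0614]), 0.66)]
knob_grip [(array([0.6205, 0.0627, 0.1172]), 0.73)]
15.8167
```

View pics/k0x.png

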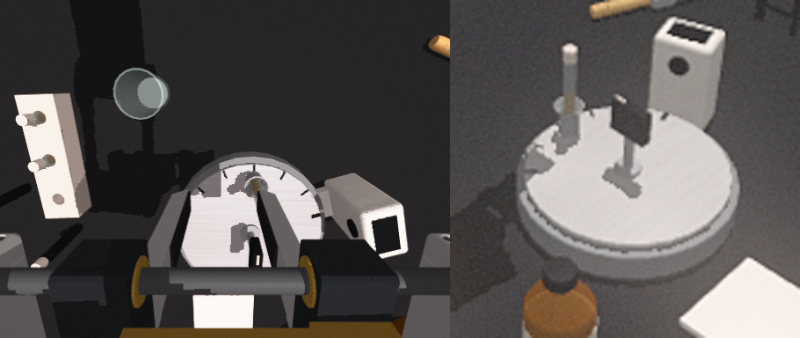

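Tube stands upright in the cup (scene crop, right, about (570,85)), centre height read as ~0.109. The bar knob is at (630,120) in the same crop. One closer look at the knob before gripping.

Run:
```python
from h import *
np.set_printoptions(precision=4,suppress=True)
gripper_to(0.09)
o=[]
for i,y in enumerate([.05,.085]):
    r.move_l([.50,y,.26],vel=.2); r.hold(.15)
    c=vision.get_calibration('wrist');im=vision.snapshot('wrist');save(im,f'n{i}')
    print('knob_grip',[(np.array(d['at']),round(d['score'],2)) for d in models.mark_of('knob_grip','wrist')[:2]])
    g=models.regions_of('knob','wrist')
    if g:
        m=g[0]['pixels'];v,u=np.nonzero(m);print(g[0]['score'],u.min(),u.max(),v.min(),v.max(),m.sum())
    p0=proj(c,[.617,.065,.12])[0];u0,v0=int(p0[0]),int(p0[1]);print(u0,v0)
    s=cv2.resize(im[v0-40:v0+40,u0-40:u0+40,::-1],None,fx=5,fy=5,interpolation=cv2.INTER_CUBIC)
    a=np.radians(178.5);e=np.array([np.cos(a),np.sin(a)]);n=np.array([-e[1],e[0]])
    for z,col in ((.137,(0,0,255)),(.095,(0,255,0))):
        P=[[*(np.array([.617,.065])+s1*.025*e+s2*.007*n),z] for s1,s2 in ((1,1),(1,-1),(-1,-1),(-1,1))]
        q=((proj(c,P)-[u0-40,v0-40]+.5)*5).astype(np.int32);cv2.polylines(s,[q],True,col,1)
    o.append(s)
cv2.imwrite('pics/kn.png',np.hstack(o));print(telemetry.current_t())
```

```text
knob_grip [(array([0.6203, 0.0661, 0.1149]), 0.84)]
0.9 255 276 239 302 983
268 279
knob_grip [(array([0.6171, 0.0651, 0.1137]), 0.59)]
0.67 230 251 238 302 978
238 279
17.8833
```

View pics/kn.png

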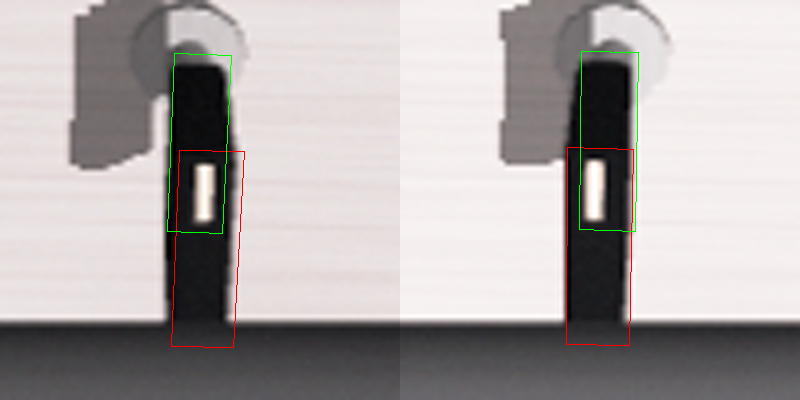

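The black bar lies nearly straight down the picture, about 1 mm left of and 2 mm beyond my predicted outline. I take the axis as (0.6185, 0.064) and grip there.

Run:
```python
from h import *
np.set_printoptions(precision=3,suppress=True)
def st(s): print(s,telemetry.current_ee_pos(),np.array(telemetry.current_wrist_force()),np.array(telemetry.current_torque()),'op',round(telemetry.current_opening(),4),'t',telemetry.current_t())
x,y=.6185,.064; q=down(np.radians(88.3))
r.move_l([x,y,.26],q,vel=.25); st('above')
print(r.move_l([x,y,.124],q,vel=.15,guard=10)); st('down')
gripper_to(0.0,40); st('closed')
im=vision.snapshot('wrist');save(im,'g0')
print('cup',[(np.array(d['at']),round(d['score'],2)) for d in models.mark_of('cup_mouth','wrist')[:2]])
print(telemetry.current_joints())
```

```text
above [0.618 0.064 0.259] [-1.279 -0.973 -0.243] [ 0.13  -0.071  0.032] op 0.09 t 18.5167
False
down [0.619 0.064 0.125] [-0.78   0.428  0.26 ] [ 0.085 -0.091 -0.004] op 0.0896 t 19.575
closed [0.618 0.064 0.124] [-0.37   1.976  0.23 ] [ 0.251 -0.188  0.103] op 0.0137 t 20.725
cup [(array([0.525, 0.067, 0.085]), 0.95), (array([0.525, 0.072, 0.052]), 0.51)]
[-0.008  0.418  1.562  0.001  1.162 -1.55 ]
```

```bash
cat > turn.py <<'E'
from h import *
import sys
np.set_printoptions(precision=2,suppress=True)
def go(a,b,step,x=.6185,y=.064):
    for d in np.arange(a,b+1e-6,step):
        r.move_l([x,y,.124],down(np.radians(88.3-d)),vel=.15)
        qq=telemetry.current_tool_rot();Y=R.from_quat([*qq[1:],qq[0]]).apply([0,1,0])
        print(round(d,1),'act %.2f'%(88.3-np.degrees(np.arctan2(Y[1],Y[0]))),'Tz %.3f'%telemetry.current_torque()[2],np.array(telemetry.current_wrist_force()),'t %.2f'%telemetry.current_t())
if __name__=='__main__': go(*map(float,sys.argv[1:4]))
E
python3 turn.py 2 30 2; python3 -c "
from h import *
save(vision.snapshot('wrist'),'g1')
print('cup',[(np.array(d['at']),round(d['score'],2)) for d in models.mark_of('cup_mouth','wrist')[:2]])"
```

```text
2.0 act 1.97 Tz 0.037 [-1.02  3.52 -1.17] t 21.07
4.0 act 3.95 Tz 0.094 [ 0.61  3.26 -0.39] t 21.32
6.0 act 5.94 Tz 0.096 [ 0.53  4.96 -0.78] t 21.57
8.0 act 7.96 Tz 0.040 [ 0.75  4.82 -0.44] t 21.82
10.0 act 9.97 Tz 0.021 [ 0.46  4.63 -0.37] t 22.07
12.0 act 11.97 Tz 0.042 [ 1.35  5.67 -0.14] t 22.32
14.0 act 13.97 Tz 0.040 [-1.    4.79 -0.55] t 22.57
16.0 act 15.97 Tz 0.051 [ 1.04  5.64 -0.96] t 22.82
18.0 act 17.97 Tz 0.042 [-0.58  5.54 -1.22] t 23.07
20.0 act 19.97 Tz 0.001 [-0.44  4.48 -0.86] t 23.32
22.0 act 21.97 Tz -0.047 [ 0.13  5.97 -0.53] t 23.57
24.0 act 23.96 Tz 0.078 [ 0.97  5.71 -0.58] t 23.82
26.0 act 25.96 Tz 0.078 [ 0.36  4.21 -0.92] t 24.07
28.0 act 27.96 Tz 0.043 [ 0.09  5.98 -0.2 ] t 24.32
30.0 act 29.96 Tz 0.113 [ 0.9   4.14 -0.68] t 24.57
cup [(array([0.5399, 0.1127, 0.0856]), 0.87)]
```

Torque fell to a minimum near 22° and rose again at 24°, so the first click is at about 23–24°. The cup, seen at 30°, matches the gripper angle. I'll continue, averaging the torque readings.

```bash
sed -i "s/'Tz %.3f'%telemetry.current_torque()\[2\]/'Tz %.3f'%np.mean([telemetry.current_torque()[2] for _ in range(20)])/" turn.py
python3 turn.py 32 66 2; python3 -c "
from h import *
save(vision.snapshot('wrist'),'g2')
print('cup',[(np.array(d['at']),round(d['score'],2)) for d in models.mark_of('cup_mouth','wrist')[:2]],telemetry.current_opening())"
```

```text
32.0 act 31.96 Tz 0.099 [ 0.43  4.71 -0.82] t 24.93
34.0 act 33.97 Tz 0.092 [-0.17  5.86  0.07] t 25.18
36.0 act 35.96 Tz 0.069 [-0.59  5.4  -0.06] t 25.43
38.0 act 37.96 Tz 0.123 [ 0.54  5.54 -0.44] t 25.68
40.0 act 39.97 Tz 0.098 [ 1.13  5.2  -0.38] t 25.93
42.0 act 41.97 Tz 0.043 [ 0.96  5.05 -1.21] t 26.18
44.0 act 43.97 Tz 0.070 [ 1.35  4.31 -1.01] t 26.43
46.0 act 45.97 Tz 0.076 [ 0.9   6.49 -0.01] t 26.68
48.0 act 47.96 Tz 0.055 [ 0.07  5.6  -0.67] t 26.93
50.0 act 49.96 Tz 0.110 [0.94 4.94 0.62] t 27.18
52.0 act 51.96 Tz 0.092 [-0.3   4.93 -0.56] t 27.43
54.0 act 53.96 Tz 0.071 [ 1.    5.16 -0.8 ] t 27.68
56.0 act 55.96 Tz 0.015 [ 0.84  6.09 -2.25] t 27.93
58.0 act 57.96 Tz 0.097 [ 1.54  4.65 -1.51] t 28.18
60.0 act 59.96 Tz 0.060 [ 1.2   5.79 -0.51] t 28.43
62.0 act 61.96 Tz 0.059 [ 0.38  5.44 -0.98] t 28.68
64.0 act 63.97 Tz 0.003 [ 0.91  6.69 -1.38] t 28.93
66.0 act 65.97 Tz 0.092 [ 0.38  5.51 -0.83] t 29.18
cup [(array([0.5856, 0.1503, 0.0858]), 0.62)] 0.013461692580788241
```

```bash
cat > fin.py <<'E'
from h import *
for d in [68,69,70,71,72,73]:
    r.move_l([.6185,.064,.124],down(np.radians(88.3-d)),vel=.15)
    T=[]
    for _ in range(12): r.hold(.05);T.append(telemetry.current_torque()[2])
    print(d,'Tz %.3f +- %.3f'%(np.mean(T),np.std(T)/12**.5),'t %.2f'%telemetry.current_t())
w=vision.snapshot('wrist')
print('cup',[(np.array(d['at']),round(d['score'],2)) for d in models.mark_of('cup_mouth','wrist')[:2]],'tube',[(np.array(d['at']),round(d['score'],2)) for d in models.mark_of('tube_mid','wrist')[:2]])
save(w,'e0');b=vision.snapshot('scene');save(b,'e1');t=vision.snapshot('top');save(t,'e2')
o=[cv2.resize(w[60:320,140:400,::-1],(400,400)),cv2.resize(b[120:280,220:380,::-1],(400,400),interpolation=cv2.INTER_CUBIC)]
cv2.imwrite('pics/e.png',np.hstack(o));print(telemetry.current_opening(),telemetry.current_t())
E
python3 fin.py
```

```text
68 Tz 0.059 +- 0.009 t 30.12
69 Tz 0.071 +- 0.008 t 30.98
70 Tz 0.075 +- 0.007 t 31.82
71 Tz 0.085 +- 0.011 t 32.67
72 Tz 0.097 +- 0.011 t 33.52
73 Tz 0.102 +- 0.010 t 34.38
cup [(array([0.5963, 0.1542, 0.0836]), 0.97)] tube [(array([0.5947, 0.1588, 0.1057]), 0.73)]
0.013442267129702938 34.625
```

View pics/e.png

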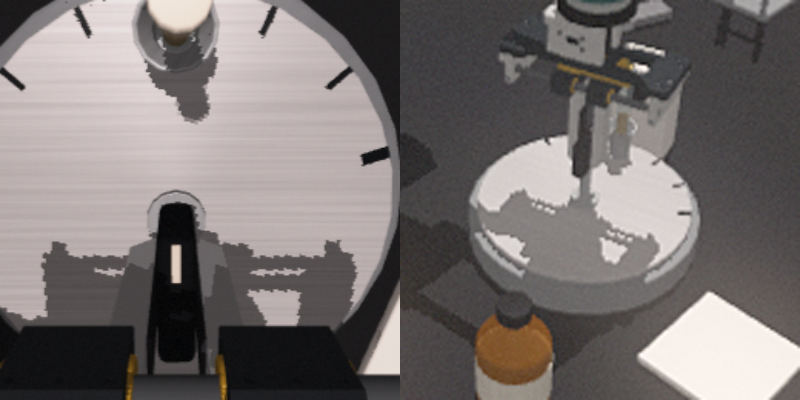

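The wrist view shows the cup centred ahead of the bar at (175,40), facing the head, with the tube upright in it. At 73° vision says I'm 1–3° past the aligned position, well inside tolerance. I'll ease back to 71.5°, recheck and hand in.

Run:
```python
from h import *
r.move_l([.6185,.064,.124],down(np.radians(88.3-71.5)),vel=.15); r.hold(.4)
T=[]
for _ in range(12): r.hold(.05);T.append(telemetry.current_torque()[2])
for cam in ('wrist','top','scene'):
    vision.snapshot(cam)
    for t in ('cup_mouth','tube_mid'):
        for d in models.mark_of(t,cam)[:4]:
            p=np.array(d['at'])
            if np.hypot(*(p[:2]-[.6185,.064]))<.13: print(cam,t,p.round(4),round(d['score'],2),'turned %.1f'%(178.2-np.degrees(np.arctan2(p[1]-.064,p[0]-.6185))))
for t in ('amber_bottle','beaker','clear_jar','short_a_mid'): print(t,[np.array(d['at']).round(3) for d in models.mark_of(t,'top')[:2]])
print('Tz %.3f'%np.mean(T),telemetry.current_opening(),telemetry.current_t())
r.sign_off()
```

```text
wrist cup_mouth [0.5917 0.1584 0.0866] 0.75 turned 72.4
top cup_mouth [0.5913 0.1528 0.0867] 0.39 turned 71.2
top tube_mid [0.593  0.1508 0.1063] 0.66 turned 71.8
scene cup_mouth [0.5912 0.1561 0.081 ] 0.5 turned 71.7
scene tube_mid [0.5917 0.1548 0.1082] 0.61 turned 71.8
scene tube_mid [0.6174 0.0612 0.1179] 0.47 turned 289.6
amber_bottle [array([ 0.724, -0.156, -0.002])]
beaker [array([ 0.395, -0.092,  0.   ])]
clear_jar [array([ 0.688, -0.39 , -0.003])]
short_a_mid [array([ 0.495, -0.249,  0.045])]
Tz 0.115 0.013301486448356926 36.525
the job is handed in; nothing more can be done
```

I moved the long tube from the far rack hole into the cup with the turntable at home and let it go. Then I gripped the bar knob, turned it clockwise to the third stop, and handed the job in at 36.5 s still holding it.

**Last checks before hand-in**
- **Turntable:** three cameras put it at 71.2–72.4° against the 72° target.
- **Tube:** it stood in the cup with its centre about 107 mm up (107.5 expected). The last close picture showed it upright.
- **Knob:** the fingers were still closed on the bar, 13.3 mm apart with the grip set to 40 N, and about 0.11 N m of torque was being held.
- **Other glassware:** the bottle, beaker, jar and one short tube read within about 5 mm of where they started. I did not check the second short tube separately.

**Less certain**
- **Clicks:** only the first was clear, at about 23–24°. Noise in the torque readings hid the second and third, so I set the third stop from the gripper angle and the camera views rather than by counting clicks.
- **Overshoot:** I first turned to 73°, where one view read 74.4°, and then eased back to 71.5°. Both are below the failure limit of about 83°.

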